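# Put three mixed-up phones back into their own job trays

## Robot

A 6-joint arm with a two-finger parallel gripper is mounted at the origin on the work surface. World frame = base frame: x ahead of the robot, y to its left, z up, the work surface at z = 0. Lengths are in m, angles in rad, forces in N, time in s.
With the tool pointing down it reaches from about 0.35 to 0.725 m from the base axis. Payload 4.3 kg.
Tool frame: the origin (TCP) lies between the finger pads; the fingertips stand bot.tcp_to_tips ahead of it and the grasp point (between the pads) lies 8 mm behind it (bot.tcp_to_tips is the distance from the TCP to the fingertips, in m); z points along the fingers, y is the line along which they close (so a half turn about z gives the same grasp; the last joint's range is limited). The gripper opens to 85 mm and grips with 20 to 120 N. Pads are 22 mm wide; open, the fingers measure 114 mm over their backs; the gripper's body (76 mm by 85 mm) begins 54 mm behind the grasp point. The pads swing forward as they close: fully open they stand 13 mm farther back than shut.
Start: joints at [1.07, 0.377, 0.081, 1.274, 0, 1.46], TCP at [0.219, 0.532, 0.211] pointing down, gripper open.
Joint ranges: [-2.72, 2.72], [-0.84, 1.66], [-1.02, 1.22], [-1.77, 2.12], [-1.37, 1.28], [-3.14, 3.14]. Speed limits (rad/s): [2.57, 2.57, 3.14, 3.14, 3.14, 3.14].

## Interface

Orientations are given as a unit quaternion [w, x, y, z].
In Python, from bench import bot gives the robot as it stands.
- The arm moves only by the tool apply_moves, never from a script. Its argument "targets" is a list of rows, each an object with "rotation": the turn, a rotation vector about the tool's x, y, z in degrees, a list of three; "offset": the shift along the tool's x, y, z in cm, a list of three; "claw": the opening, from -1 (shut) to 1 (fully open). In form: [{"rotation": [wx, wy, wz], "offset": [tx, ty, tz], "claw": claw}, ...]. A call has 1 to 8 rows; each row shifts and turns the commanded pose from where the row before left it, along the tool's axes as they then stand; what a row does not reach is not made up. A row lasts 1/10 s, in which the tool goes at most 50 mm and 8.59 degrees, less where a joint would pass 70% of its speed; a pose out of reach is approached as far as the arm can. A call is refused whole if a number of a shift passes 5 or a number of a turn 8.59, either way. A call with a gripper value outside its range is refused whole. The fingers move at their own pace and stop on an object; "force" is the grip in N (left out, the last holds). Time passes only in rows, so rows that do not move let the fingers close. It gives the time, the measured TCP pose, the force, the opening and the grip force at its end, in the units of the state.
- bot.read_state(): the state, without advancing time (a new reading comes with each control period).
- bot.read_camera(name): name is "scene" or "side" or "wrist"; returns the picture (384x512x3 uint8, red, green, blue); there is no depth.
- bot.calibration(name): a dict with "fx", "fy", "cx", "cy" (pixels), "extrinsics" (4x4, takes a point from camera to world coordinates); the wrist camera has in their place "T_tool_cam" (4x4, takes a point from camera to tool coordinates, whose origin is the TCP and whose axes are the flange's). Camera axes: x right, y down, z forward; pixel columns grow to the right and rows downward; lengths in m; the calibration is good to about 2 mm. The wrist camera is an equidistant fisheye: a pixel r from the principal point sees the ray r / f radians off the axis. A picture is of the moment at which its call begins: read the wrist's pose just before it. calibration takes no time and is no camera call.
- bot.sign_off(): hands the job in; it is judged then, once.
Trained networks look in the newest picture that a camera, given by its name, has taken for a name from the list of things; names that differ only in an ending like _2 or _b are one class to them, and where a whole thing is asked for, a point or a joint stands for the part that bears it (a point fixed in the world has none). Each returns a list of dicts, best first, with "conf" (0 to 1); they miss things now and then, are a little off and sometimes report something else, mostly with a low value. They report only what shows in the picture. A call takes as long as a camera call.
- bot.find_in(camera, thing): "box" ([left, top, right, bottom] in pixels, round what is visible of it).
- bot.place_of(camera, thing): "pixel" ([column, row] in pixels: a listed point, or the origin of a listed thing).
The state is a dict: "time_s": time; "joint_positions": joint angles; "qd": joint speeds; "tau": joint torques, N m; "position": TCP position; "orientation": TCP orientation; "wrist_force": force on the tool from outside, world axes, zero at the start; "moment": the same for the moment, N m; "opening": finger opening in m; "gripper_force": force on a finger pad.
Only numpy, scipy, OpenCV 4.12 (cv2) and the standard library are available. Lean on these libraries where they do the work, as an engineer would, in place of code of your own. Each camera call takes 0.05 s, during which the arm holds its last target. There are 200 camera calls.

## Task

The three opened phones on the repair bench were each put back into the wrong job tray. Move each one to the tray that holds its own back cover (same outline, same camera lenses), laid down flat, open side up, centred on the tray's foam pad and straight along it; set one phone aside on the spare foam pad of the red mat to free a tray. Keep the phones level and off one another, lay them down without dropping them, and leave the back covers where they lie.

Things in the scene. Friction and masses are not known exactly. Their poses are not given: they have to be found in the camera images.
- phone_tall: Loose opened tall slab phone, 146 long x 64 wide x 9 thick mm, about 190 g, screen down with its back off: battery, copper coil, green board and three lenses in one row along its length (at its +x end, +y side) show on top. All phones are of the same dark materials. Origin: centre of the underside; x along its length, y across its width (grip across the width), z up.
- phone_compact: Loose opened short slab phone, 116 long x 58 wide x 9 thick mm, about 150 g, screen down with its back off: battery, copper coil, green board and two lenses set diagonally (at its +x end, +y side) show on top. All phones are of the same dark materials. Origin: centre of the underside; x along its length, y across its width (grip across the width), z up.
- phone_flip: Loose opened flip phone, folded shut, nearly square, 80 long x 64 wide x 17 thick mm, about 180 g, screen down with its back off: battery, copper coil, green board and two lenses side by side across its width (at its +x end, +y side) show on top. All phones are of the same dark materials. Origin: centre of the underside; x along its length, y across its width (grip across the width), z up.
- tray_tall: Fixed grey job tray, 190 (x) x 192 (y) mm, with the tall phone's back cover in it, lying at y about +90. Firm pink foam pad for the phone, 164 (x) x 84 (y), its top 11 mm above the table. Origin: at table height below the pad's centre (the tray spans y -61 to +131 mm). Floor 3 and rim 10 mm high, below the pad's top. Trays look alike but for the covers; each phone starts in a wrong one.
- tray_compact: Fixed grey job tray, 190 (x) x 192 (y) mm, with the compact phone's back cover in it, lying at y about +90. Firm pink foam pad for the phone, 164 (x) x 84 (y), its top 11 mm above the table. Origin: at table height below the pad's centre (the tray spans y -61 to +131 mm). Floor 3 and rim 10 mm high, below the pad's top. Trays look alike but for the covers; each phone starts in a wrong one.
- tray_flip: Fixed grey job tray, 190 (x) x 192 (y) mm, with the flip phone's back cover in it, lying at y about +90. Firm pink foam pad for the phone, 164 (x) x 84 (y), its top 11 mm above the table. Origin: at table height below the pad's centre (the tray spans y -61 to +131 mm). Floor 3 and rim 10 mm high, below the pad's top. Trays look alike but for the covers; each phone starts in a wrong one.
- spare: Fixed red silicone mat, 190 (x) x 192 (y) x 3 mm, with a free firm pink foam pad, 164 (x) x 84 (y) mm, its top 11 mm above the table, to set one phone aside. Origin: at table height below the pad's centre; mat spans y -61 to +131 mm. Tweezers and a black pry stick, top 9 mm above the table, lie on it at y +60 to +118 mm.
- cover_tall: Loose dark glass back cover of the tall phone, 146 x 64 x 4 mm, with the same outline and three lenses in one row along its length as that phone, lying on the tray's floor beside the pad (its top 7 mm above the table); not to be moved. Origin: centre of the underside, x along its length.
- cover_compact: Loose dark glass back cover of the compact phone, 116 x 58 x 4 mm, with the same outline and two lenses set diagonally as that phone, lying on the tray's floor beside the pad (its top 7 mm above the table); not to be moved. Origin: centre of the underside, x along its length.
- cover_flip: Loose dark glass back cover of the flip phone, 80 x 64 x 4 mm, with the same outline and two lenses side by side across its width as that phone, lying on the tray's floor beside the pad (its top 7 mm above the table); not to be moved. Origin: centre of the underside, x along its length.

How it is judged:
On the way:
1. one of the phones has been set aside, lying flat and let go, on the spare foam pad of the red mat (its centre within 40 mm of the pad's) (((horizontal distance between phone_tall and spare below 0.04 m and angle between phone_tall's own z axis and vertical below 0.1 rad and z of phone_tall in the frame of spare between 0.007 and 0.015 m and linear speed of phone_tall below 0.02 m/s and angular speed of phone_tall below 0.2 rad/s and contact force between the fingers and phone_tall below 0.05 N) or (horizontal distance between phone_compact and spare below 0.04 m and angle between phone_compact's own z axis and vertical below 0.1 rad and z of phone_compact in the frame of spare between 0.007 and 0.015 m and linear speed of phone_compact below 0.02 m/s and angular speed of phone_compact below 0.2 rad/s and contact force between the fingers and phone_compact below 0.05 N) or (horizontal distance between phone_flip and spare below 0.04 m and angle between phone_flip's own z axis and vertical below 0.1 rad and z of phone_flip in the frame of spare between 0.007 and 0.015 m and linear speed of phone_flip below 0.02 m/s and angular speed of phone_flip below 0.2 rad/s and contact force between the fingers and phone_flip below 0.05 N))), for 0.2 s.
At the end, for the whole second after the job is handed in: Each phone lies flat, open side up, on the foam pad of the tray that holds its own back cover: its centre within 15 mm of the pad's centre, its length along the pad's within 0.2 rad (either end first), released and at rest (horizontal distance between phone_tall and tray_tall below 0.015 m and angle between the x axis of phone_tall and the x axis of tray_tall, either way round below 0.2 rad and angle between each of phone_tall, phone_compact, phone_flip's own z axis and vertical below 0.1 rad and z of phone_tall in the frame of tray_tall between 0.007 and 0.015 m and linear speed of each of phone_tall, phone_compact, phone_flip below 0.02 m/s and angular speed of each of phone_tall, phone_compact, phone_flip below 0.2 rad/s and contact force between the fingers and phone_tall below 0.05 N and horizontal distance between phone_compact and tray_compact below 0.015 m and angle between the x axis of phone_compact and the x axis of tray_compact, either way round below 0.2 rad and z of phone_compact in the frame of tray_compact between 0.007 and 0.015 m and contact force between the fingers and phone_compact below 0.05 N and horizontal distance between phone_flip and tray_flip below 0.015 m and angle between the x axis of phone_flip and the x axis of tray_flip, either way round below 0.2 rad and z of phone_flip in the frame of tray_flip between 0.007 and 0.015 m and contact force between the fingers and phone_flip below 0.05 N); the robot touches nothing.
It fails at once if one phone is laid on or knocked against another (contact force between phone_tall and phone_compact above 0.5 N or contact force between any of phone_tall, phone_compact and phone_flip above 0.5 N).
It fails at once if a back cover is shifted by more than 15 mm (distance of any of cover_tall, cover_compact, cover_flip from where it was at the start of the episode above 0.015 m).
It fails at once if a phone is dropped or thrown (let go from more than about 12 mm) ((contact force between the fingers and phone_tall below 0.05 N and linear speed of phone_tall above 0.5 m/s) or (contact force between the fingers and phone_compact below 0.05 N and linear speed of phone_compact above 0.5 m/s) or (contact force between the fingers and phone_flip below 0.05 N and linear speed of phone_flip above 0.5 m/s)).
It fails at once if a phone is tipped by more than 45 degrees (angle between any of phone_tall, phone_compact, phone_flip's own z axis and vertical above 0.79 rad).
It also fails if it takes over 115 s, if anything falls off the work surface, if the arm or the gripper's body presses on something with over 40 N, if the wrist force passes 120 N, or if a joint passes its speed limit or range.

## Working session

There is one attempt and no reset: what is moved stays moved. The work goes in short steps, Python scripts to look and compute and a tool call to move; the robot and the scene stay as the last step left them, time stands still between calls to the robot, and variables do not carry over. Pictures are saved under pics/ and viewed, at most 14 in all, crops included, and the job is handed in when it is done.

Besides the shell and the picture viewer there is one more tool, called after "Emit:" as a command line: name --argument value ..., lists and objects as JSON in quotes. apply_moves: Moves the arm, as the interface text tells. Its arguments: {"type":"object","properties":{"targets":{"type":"array","items":{"type":"object","properties":{"rotation":{"type":"array","items":{"type":"number"}},"offset":{"type":"array","items":{"type":"number"}},"claw":{"type":"number"}}}},"force":{"type":"number"}},"required":["targets"]}

```bash
ls; mkdir -p pics
python3 - <<'E'
from bench import bot
import cv2
s=bot.read_state(); print({k:s[k] for k in("time_s","position","orientation","opening")},bot.tcp_to_tips)
for c in("scene","side"):
    im=bot.read_camera(c); cv2.imwrite(f"pics/{c}0.png",im[:,:,::-1])
    k=bot.calibration(c); print(c,k)
print(bot.calibration("wrist"))
im=bot.read_camera("wrist"); cv2.imwrite("pics/wrist0.png",im[:,:,::-1])
E
```

```text
pics
{'time_s': 0.0, 'position': array([0.21869469, 0.53105961, 0.20956896]), 'orientation': array([-2.80134024e-04,  1.94154638e-01,  9.80970432e-01, -9.53849505e-04]), 'opening': 0.0855682474493884} 0.011
scene {'fx': 449.8337840218061, 'fy': 449.8337840218061, 'cx': 257.0711128827143, 'cy': 191.08830302345035, 'extrinsics': array([[ 0.81349434,  0.36636858, -0.45166472,  1.06097874],
       [ 0.58155128, -0.5057655 ,  0.63718079, -0.78827509],
       [ 0.00500659, -0.78100917, -0.62449949,  0.85052196],
       [ 0.        ,  0.        ,  0.        ,  1.        ]])}
side {'fx': 404.29325122210963, 'fy': 404.29325122210963, 'cx': 257.83977339515206, 'cy': 188.21287097674522, 'extrinsics': array([[ 8.26011433e-01, -2.86456101e-01,  4.85435901e-01,
        -3.32429125e-04],
       [-5.63276801e-01, -4.50985053e-01,  6.92337871e-01,
        -6.99652664e-01],
       [ 2.05999284e-02, -8.45313779e-01, -5.33872886e-01,
         5.98463290e-01],
       [ 0.00000000e+00,  0.00000000e+00,  0.00000000e+00,
         1.00000000e+00]])}
{'fx': 297.3186396354542, 'fy': 297.3186396354542, 'cx': 252.9448726478654, 'cy': 191.0100310719129, 'T_tool_cam': array([[-6.91500394e-04, -9.65406389e-01, -2.60748972e-01,
         6.50226621e-02],
       [ 9.99999696e-01, -7.61302521e-04,  1.66697237e-04,
        -2.09223085e-04],
       [-3.59439428e-04, -2.60748778e-01,  9.65406622e-01,
        -1.63764142e-01],
       [ 0.00000000e+00,  0.00000000e+00,  0.00000000e+00,
         1.00000000e+00]])}
```

View pics/scene0.png

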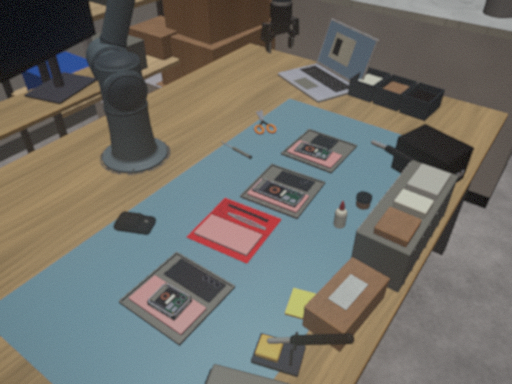

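View pics/side0.png

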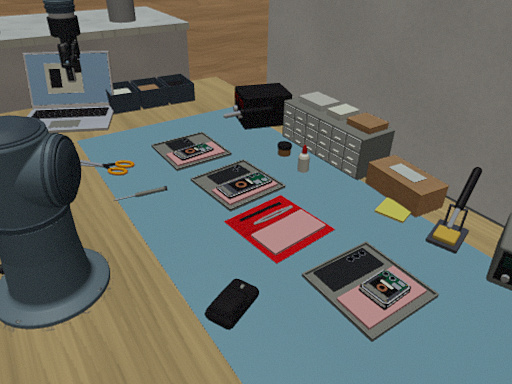

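```bash
cat > h.py <<'E'
from bench import bot
import numpy as np, cv2
from scipy.spatial.transform import Rotation as R
def ray_plane(cam,px,z):
    k=bot.calibration(cam); T=k["extrinsics"]
    d=T[:3,:3]@[(px[0]-k["cx"])/k["fx"],(px[1]-k["cy"])/k["fy"],1]
    return T[:3,3]+d*(z-T[2,3])/d[2]
def rect_px(cam,P):   # world -> pixel, fixed camera
    k=bot.calibration(cam); T=np.linalg.inv(k["extrinsics"]); q=(T[:3,:3]@np.asarray(P,float).T).T+T[:3,3]
    return np.c_[k["fx"]*q[:,0]/q[:,2]+k["cx"],k["fy"]*q[:,1]/q[:,2]+k["cy"]].astype(np.float32)
def topdown(cam,im,x,y,z,res=1000):  # orthographic view of plane z; columns=x, rows=-y
    W=int((x[1]-x[0])*res);H=int((y[1]-y[0])*res)
    src=rect_px(cam,[[x[0],y[1],z],[x[1],y[1],z],[x[1],y[0],z],[x[0],y[0],z]])
    M=cv2.getPerspectiveTransform(np.float32([[0,0],[W,0],[W,H],[0,H]]),src)
    return cv2.warpPerspective(im,M,(W,H),flags=cv2.INTER_CUBIC|cv2.WARP_INVERSE_MAP)
E
python3 - <<'E'
from h import *
from h import bot
a=cv2.imread("pics/scene0.png");b=cv2.imread("pics/side0.png")
for n in["tray_tall","tray_compact","tray_flip","spare","phone_tall","phone_compact","phone_flip","cover_tall","cover_compact","cover_flip"]:
    for c in("scene","side"):
        z=0.011 if n[0]=="p" else 0.003 if n[0]=="c" else 0
        print(n,c,[(np.round(ray_plane(c,d["pixel"],z)[:2],3).tolist(),round(d["conf"],2)) for d in bot.place_of(c,n)[:3]])
A=topdown("scene",a,(.2,.75),(-.55,.55),.011,700); B=topdown("side",b,(.2,.75),(-.55,.55),.011,700)
cv2.imwrite("pics/td.png",cv2.resize(np.hstack([A[::1],B]),None,fx=.77,fy=.77))
print(A.shape)
E
```

```text
tray_tall scene [([0.522, -0.376], 0.64), ([0.518, -0.29], 0.61)]
tray_tall side [([0.517, -0.387], 0.78)]
tray_compact scene [([0.514, 0.086], 0.63), ([0.492, 0.365], 0.57)]
tray_compact side [([0.512, 0.097], 0.82)]
tray_flip scene [([0.495, 0.343], 0.87)]
tray_flip side [([0.469, 0.327], 0.79)]
spare scene [([0.502, -0.132], 0.71)]
spare side [([0.489, -0.127], 0.86)]
phone_tall scene [([0.516, 0.088], 0.7)]
phone_tall side [([0.508, 0.087], 0.82)]
phone_compact scene [([0.493, 0.333], 0.94)]
phone_compact side [([0.485, 0.343], 0.92)]
phone_flip scene [([0.525, -0.378], 0.93)]
phone_flip side [([0.53, -0.383], 0.67)]
cover_tall scene [([0.529, -0.291], 0.62)]
cover_tall side [([0.541, -0.375], 0.68), ([0.524, -0.293], 0.63)]
cover_compact scene [([0.509, 0.179], 0.95)]
cover_compact side [([0.518, 0.189], 0.7), ([0.536, -0.379], 0.18)]
cover_flip scene [([0.486, 0.415], 0.51)]
cover_flip side [([0.522, -0.387], 0.74), ([0.489, 0.341], 0.59), ([0.471, 0.423], 0.51)]
(770, 385, 3)
```

View pics/td.png

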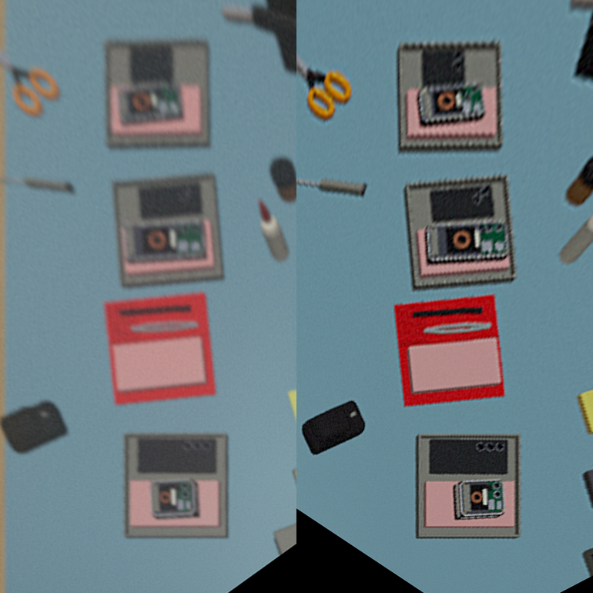

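```bash
cat >> h.py <<'E'
def rect_world(mask,x0,y1,res):  # biggest blob -> centre, (long,short) m, yaw of long side
    cs,_=cv2.findContours(mask,cv2.RETR_EXTERNAL,cv2.CHAIN_APPROX_NONE)
    c=max(cs,key=cv2.contourArea); (u,v),_,_=cv2.minAreaRect(c)
    p=cv2.boxPoints(cv2.minAreaRect(c)); e=[p[1]-p[0],p[2]-p[1]]; L=[np.linalg.norm(q) for q in e]
    q=e[int(L[1]>L[0])]; yaw=np.degrees(np.arctan2(-q[1],q[0])); yaw=(yaw+90)%180-90
    return np.round([x0+u/res,y1-v/res,max(L)/res,min(L)/res],4),round(float(yaw),2)
def wrist_topdown(im,s,x,y,z,res=2000):
    k=bot.calibration("wrist"); q=np.asarray(s["orientation"]); Rt=R.from_quat([*q[1:],q[0]])
    X,Y=np.meshgrid(np.arange(x[0],x[1],1/res),np.arange(y[1],y[0],-1/res))
    P=np.stack([X,Y,np.full_like(X,z)],-1).reshape(-1,3)
    T=np.linalg.inv(k["T_tool_cam"]); c=Rt.inv().apply(P-s["position"])@T[:3,:3].T+T[:3,3]
    r=np.hypot(c[:,0],c[:,1]); g=np.arctan2(r,c[:,2])/np.maximum(r,1e-9)
    return cv2.remap(im,(k["fx"]*c[:,0]*g+k["cx"]).reshape(X.shape).astype(np.float32),(k["fy"]*c[:,1]*g+k["cy"]).reshape(X.shape).astype(np.float32),cv2.INTER_CUBIC)
def pinkmask(im): # BGR
    h=cv2.cvtColor(im,cv2.COLOR_BGR2HSV); return ((((h[...,0]<8)|(h[...,0]>168))&(h[...,1]>35)&(h[...,1]<140)&(h[...,2]>130)).astype(np.uint8))*255
E
python3 - <<'E'
from h import *
res=2000
for n,cx,cy in[("far",.485,.38),("mid",.512,.128),("spare",.495,-.09),("near",.522,-.34)]:
    for c in("scene","side"):
        im=cv2.imread(f"pics/{c}0.png"); x=(cx-.125,cx+.125);y=(cy-.118,cy+.118)
        t=topdown(c,im,x,y,.010 if n!="spare" else .003,res)
        hsv=cv2.cvtColor(t,cv2.COLOR_BGR2HSV)
        m=(~((hsv[...,0]>85)&(hsv[...,0]<115)&(hsv[...,1]>60))).astype(np.uint8)*255
        m=cv2.morphologyEx(m,cv2.MORPH_OPEN,np.ones((41,41)))
        print(n,c,"tray",*rect_world(m,x[0],y[1],res),end=" ")
        if n=="spare":
            t=topdown(c,im,x,y,.011,res);print("pad",*rect_world(pinkmask(t),x[0],y[1],res),end="")
        print()
E
```

```text
far scene tray [0.4888 0.3801 0.2066 0.1986] -89.24 
far side tray [0.4859 0.3734 0.2022 0.1939] -89.38 
mid scene tray [0.5083 0.1247 0.2085 0.1986] -85.03 
mid side tray [0.5048 0.1214 0.2009 0.1964] -85.09 
spare scene tray [ 0.4902 -0.0885  0.2047  0.2007] -84.11 pad [ 0.4961 -0.0957  0.1939  0.1914] -84.05
spare side tray [ 0.4903 -0.0909  0.1961  0.1938] -84.1 pad [ 0.4925 -0.1262  0.167   0.0877] 6.06
near scene tray [ 0.5242 -0.3486  0.1991  0.197 ] -89.79 
near side tray [ 0.5192 -0.3505  0.1945  0.194 ] 0.0
```

Emit:
apply_moves --targets '[{"rotation":[0,0,-7.5],"offset":[0,0,0],"claw":1},{"rotation":[0,0,-7.5],"offset":[0,0,0],"claw":1},{"rotation":[0,0,-7.4],"offset":[0,0,0],"claw":1},{"rotation":[0,0,0],"offset":[-3.8,-2.7,0],"claw":1},{"rotation":[0,0,0],"offset":[-3.8,-2.7,0],"claw":1},{"rotation":[0,0,0],"offset":[-3.8,-2.7,0],"claw":1},{"rotation":[0,0,0],"offset":[-3.8,-2.7,0],"claw":1},{"rotation":[0,0,0],"offset":[-3.8,-2.7,0],"claw":1}]'

```text
time_s: 1.95
position: [0.4104, 0.3955, 0.2107]
orientation: [0.0, -0.0, 1.0, 0.0]
wrist_force: [1.2, 0.9, -0.7]
opening: 0.0853
gripper_force: 0.0
```

Emit:
apply_moves --targets '[{"rotation":[0,0,0],"offset":[-3.8,-2.7,0],"claw":1},{"rotation":[0,0,0],"offset":[-3.0,-2.7,0],"claw":1},{"rotation":[0,0,0],"offset":[0,0,0],"claw":1},{"rotation":[0,0,0],"offset":[0,0,0],"claw":1}]'

```text
time_s: 2.35
position: [0.4776, 0.3421, 0.2103]
orientation: [-0.0, 0.001, 1.0, 0.0]
wrist_force: [-0.7, 0.4, -0.3]
opening: 0.0855
gripper_force: 0.0
```

```bash
cat > look.py <<'E'
import sys
from h import *
n,cx,cy=sys.argv[1],float(sys.argv[2]),float(sys.argv[3])
s=bot.read_state(); im=bot.read_camera("wrist")[:,:,::-1].copy(); cv2.imwrite(f"pics/w_{n}.png",im)
print(s["time_s"],s["position"],s["orientation"])
np.save(f"pics/w_{n}.npy",np.r_[s["position"],s["orientation"]])
t=wrist_topdown(im,s,(cx-.13,cx+.13),(cy-.11,cy+.15),.011)
cv2.imwrite(f"pics/wt_{n}.png",t)
E
python3 look.py far .487 .342
```

```text
2.35 [0.47755977 0.34206864 0.21032414] [-2.98462209e-04  9.86292424e-04  9.99999455e-01  1.66973532e-04]
```

View pics/wt_far.png

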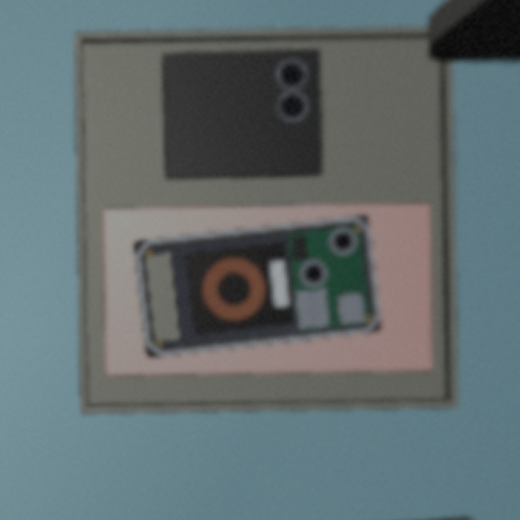

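```bash
cat > meas.py <<'E'
import sys
from h import *
n,cx,cy,top=sys.argv[1],*map(float,sys.argv[2:5])
im=cv2.imread(f"pics/w_{n}.png"); a=np.load(f"pics/w_{n}.npy"); s=dict(position=a[:3],orientation=a[3:])
x=(cx-.13,cx+.13);y=(cy-.11,cy+.15);K=np.ones((5,5),np.uint8)
for nm,z in(("pad",.011),("phone",top)):
    if z<=0: continue
    t=wrist_topdown(im,s,x,y,z); m=cv2.morphologyEx(pinkmask(t),cv2.MORPH_OPEN,K)
    nb,l,st,_=cv2.connectedComponentsWithStats(m); 
    for i in range(1,nb):
        if st[i,4]<800: m[l==i]=0
    hull=np.zeros_like(m); cv2.fillConvexPoly(hull,cv2.convexHull(cv2.findNonZero(m)),255)
    if nm=="phone": hull=cv2.morphologyEx(cv2.erode(hull,np.ones((9,9)))&~m,cv2.MORPH_OPEN,np.ones((15,15)))
    c,yaw=rect_world(hull,x[0],y[1],2000); print(nm,c,yaw)
    (u,v)=((c[0]-x[0])*2000,(y[1]-c[1])*2000)
E
python3 meas.py far .487 .342 .020
```

```text
pad [0.5307 0.348  0.0835 0.083 ] 0.0
phone [0.5205 0.352  0.065  0.048 ] -90.0
```

Emit:
apply_moves --targets '[{"rotation":[0,0,0],"offset":[-0.3,-4.5,0],"claw":1},{"rotation":[0,0,0],"offset":[-0.5,-4.5,0],"claw":1},{"rotation":[0,0,0],"offset":[-0.5,-4.5,0],"claw":1},{"rotation":[0,0,0],"offset":[-0.5,-4.5,0],"claw":1},{"rotation":[0,0,0],"offset":[-0.5,-4.5,0],"claw":1},{"rotation":[0,0,0],"offset":[0,-3,0],"claw":1},{"rotation":[0,0,0],"offset":[0,0,0],"claw":1},{"rotation":[0,0,0],"offset":[0,0,0],"claw":1}]'

```text
time_s: 3.2
position: [0.4996, 0.0887, 0.2107]
orientation: [0.0, -0.0, 1.0, 0.0]
wrist_force: [-0.8, -1.2, -0.6]
opening: 0.0854
gripper_force: 0.0
```

```bash
python3 look.py mid .509 .088; python3 meas.py mid .509 .088 .020
```

```text
3.2 [0.49963556 0.0886791  0.21070869] [ 7.74674632e-05 -3.81721906e-04  9.99999825e-01  4.44598383e-04]
pad [0.5462 0.0956 0.0965 0.084 ] 4.9
phone [0.5486 0.0964 0.0755 0.0687] 1.08
```

Emit:
apply_moves --targets '[{"rotation":[0,0,0],"offset":[0.2,-4.5,0],"claw":1},{"rotation":[0,0,0],"offset":[0,-4.5,0],"claw":1},{"rotation":[0,0,0],"offset":[0,-4.5,0],"claw":1},{"rotation":[0,0,0],"offset":[0,-4.5,0],"claw":1},{"rotation":[0,0,0],"offset":[0,-3,0],"claw":1},{"rotation":[0,0,0],"offset":[0,0,0],"claw":1},{"rotation":[0,0,0],"offset":[0,0,0],"claw":1}]'

```text
time_s: 3.95
position: [0.4984, -0.121, 0.2104]
orientation: [-0.0, -0.001, 1.0, 0.001]
wrist_force: [-1.3, 1.3, 0.1]
opening: 0.0855
gripper_force: 0.0
```

```bash
python3 look.py spare .493 -.126; python3 meas.py spare .493 -.126 0
```

```text
3.95 [ 0.49842992 -0.12095197  0.21035314] [-6.95178525e-05 -6.73111087e-04  9.99999624e-01  5.42554410e-04]
pad [ 0.4961 -0.1243  0.1665  0.0867] 5.88
```

Emit:
apply_moves --targets '[{"rotation":[0,0,0],"offset":[-0.4,-4.5,0],"claw":1},{"rotation":[0,0,0],"offset":[-0.4,-4.5,0],"claw":1},{"rotation":[0,0,0],"offset":[-0.4,-4.5,0],"claw":1},{"rotation":[0,0,0],"offset":[-0.4,-4.5,0],"claw":1},{"rotation":[0,0,0],"offset":[-0.4,-4.5,0],"claw":1},{"rotation":[0,0,0],"offset":[0,-3,0],"claw":1},{"rotation":[0,0,0],"offset":[0,0,0],"claw":1},{"rotation":[0,0,0],"offset":[0,0,0],"claw":1}]'

```text
time_s: 4.8
position: [0.519, -0.3756, 0.2101]
orientation: [-0.0, -0.001, 1.0, 0.001]
wrist_force: [-0.3, 0.6, -0.1]
opening: 0.0859
gripper_force: 0.0
```

```bash
python3 look.py near .522 -.384; python3 meas.py near .522 -.384 .028; python3 -c "
import cv2,numpy as np
cv2.imwrite('pics/tri.png',cv2.resize(np.hstack([cv2.imread(f'pics/wt_{n}.png') for n in('mid','spare','near')]),(798,266),interpolation=cv2.INTER_AREA))"
```

```text
4.8 [ 0.51900109 -0.37555279  0.21005518] [-1.45216925e-04 -9.35541166e-04  9.99999280e-01  7.36962030e-04]
pad [ 0.565 -0.383  0.082  0.08 ] -90.0
phone [ 0.5525 -0.3838  0.0595  0.042 ] -90.0
```

View pics/tri.png

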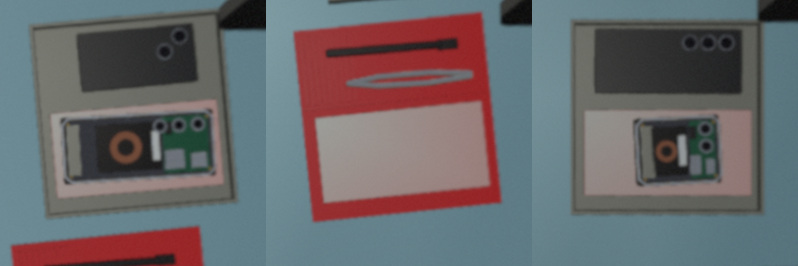

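```bash
cat >> h.py <<'E'
def pinkmask(im):
    f=cv2.GaussianBlur(im,(5,5),0).astype(int); b,g,r=f[...,0],f[...,1],f[...,2]
    return ((r>125)&(r-g>9)&(r-g<95)&(g>85)&(b>85)).astype(np.uint8)*255
E
python3 - <<'E'
import cv2
t=cv2.GaussianBlur(cv2.imread("pics/wt_far.png"),(5,5),0)
for n,p in dict(left=(115,290),right=(420,290),tray=(95,290),tray2=(250,190),frame=(250,345),pin=(165,300)).items(): print(n,t[p[1],p[0]])
E
python3 meas.py far .487 .342 .020;python3 meas.py mid .509 .088 .020;python3 meas.py spare .493 -.126 0;python3 meas.py near .522 -.384 .028
```

```text
left [143 147 153]
right [122 125 152]
tray [106 113 111]
tray2 [ 99 106 105]
frame [121 119 122]
pin [103 110 109]
pad [0.4905 0.3476 0.1643 0.084 ] 1.0
phone [0.4757 0.3486 0.1324 0.0605] 6.65
pad [0.5124 0.0927 0.165  0.085 ] 5.01
phone [0.5091 0.0955 0.1514 0.0669] 3.81
pad [ 0.496  -0.1243  0.1648  0.0851] 5.91
pad [ 0.5245 -0.383   0.162   0.083 ] 0.0
phone [ 0.5144 -0.3812  0.1146  0.066 ] 1.32
```

```bash
sed -i 's/(r>125)&(r-g>9)/(r>125)\&(r-g>4)\&(r-b>4)/' h.py
python3 meas.py far .487 .342 .020;python3 meas.py mid .509 .088 .020;python3 meas.py spare .493 -.126 0;python3 meas.py near .522 -.384 .028
```

```text
pad [0.4903 0.3478 0.1645 0.0845] 0.99
phone [0.477  0.3498 0.132  0.0695] 0.0
pad [0.5122 0.0929 0.1654 0.0853] 5.01
phone [0.5086 0.0956 0.1519 0.066 ] 3.54
pad [ 0.4959 -0.1242  0.1648  0.0852] 5.97
pad [ 0.5242 -0.383   0.1625  0.083 ] 0.0
phone [ 0.5303 -0.3807  0.0822  0.0641] 2.49
```

Emit:
apply_moves --targets '[{"rotation":[0,0,0],"offset":[-1.1,-0.5,2.0],"claw":1},{"rotation":[0,0,-2.4],"offset":[0,0,4.5],"claw":1},{"rotation":[0,0,0],"offset":[0,0,4.5],"claw":1},{"rotation":[0,0,0],"offset":[0,0,2.5],"claw":1},{"rotation":[0,0,0],"offset":[0,0,1.5],"claw":1},{"rotation":[0,0,0],"offset":[0,0,0],"claw":1},{"rotation":[0,0,0],"offset":[0,0,0],"claw":1}]'

```text
time_s: 5.55
position: [0.5298, -0.3806, 0.0613]
orientation: [0.0, -0.022, 1.0, 0.0]
wrist_force: [1.1, -0.1, -0.1]
opening: 0.0853
gripper_force: 0.0
```

```bash
python3 look.py near2 .522 -.384; python3 meas.py near2 .522 -.384 .028
```

```text
5.55 [ 0.52982859 -0.3805761   0.06130244] [ 1.19127738e-04 -2.21263700e-02  9.99755169e-01  1.07856312e-04]
pad [ 0.5238 -0.3832  0.1645  0.0845] 0.0
phone [ 0.53   -0.3805  0.0817  0.0636] 3.01
```

View pics/w_near2.png

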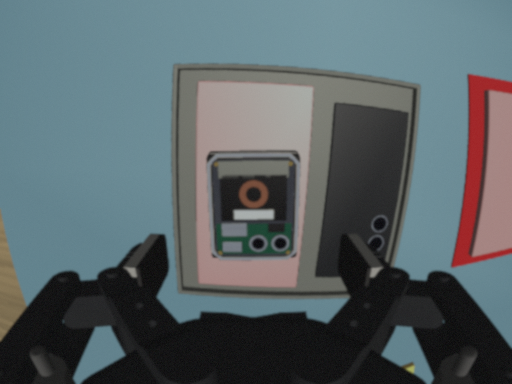

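Emit:
apply_moves --targets '[{"rotation":[0,0,0],"offset":[0,0,1.5],"claw":1},{"rotation":[0,0,0],"offset":[0,0,1.2],"claw":1},{"rotation":[0,0,0],"offset":[0,0,1.0],"claw":1},{"rotation":[0,0,0],"offset":[0,0,0],"claw":-1},{"rotation":[0,0,0],"offset":[0,0,0],"claw":-1},{"rotation":[0,0,0],"offset":[0,0,0],"claw":-1},{"rotation":[0,0,0],"offset":[0,0,0],"claw":-1},{"rotation":[0,0,0],"offset":[0,0,0],"claw":-1}]' --force 40

```text
time_s: 6.4
position: [0.5295, -0.3826, 0.024]
orientation: [0.0, -0.021, 1.0, -0.0]
wrist_force: [-0.2, 0.0, -0.3]
opening: 0.012
gripper_force: 0.0
```

Run:
```python
from h import *
im=bot.read_camera("wrist")[:,:,::-1]; cv2.imwrite("pics/grip1.png",im)
```

```text
(no output)
```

View pics/grip1.png

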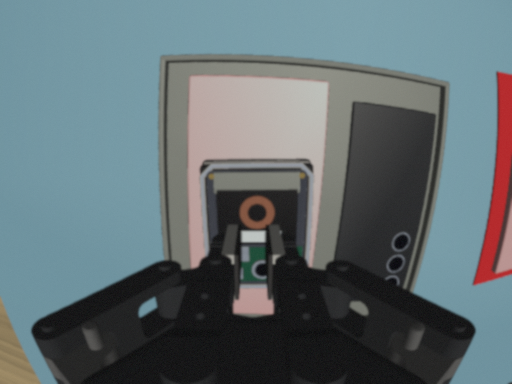

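```bash
python3 - <<'E'
from h import *
k=bot.calibration("wrist");T=np.linalg.inv(k["T_tool_cam"])
def pr(p):
    c=T[:3,:3]@p+T[:3,3]; r=np.hypot(*c[:2]); g=np.arctan2(r,c[2])/r; return np.round([k["fx"]*c[0]*g+k["cx"],k["fy"]*c[1]*g+k["cy"]],0)
for d in(-.03,-.02,-.01,0,.011): print(d,[pr(np.array([x,-.006,d])) for x in(-.011,.011)])
s=bot.read_state();print(s["position"],s["opening"],s["gripper_force"],s["wrist_force"],s["tau"],s["time_s"])
E
python3 -c "
import cv2
im=cv2.imread('pics/grip1.png')[150:340,150:360];cv2.imwrite('pics/g1c.png',cv2.resize(im,None,fx=3,fy=3,interpolation=2))"
```

```text
-0.03 [array([242., 266.]), array([241., 227.])]
-0.02 [array([243., 257.]), array([242., 220.])]
-0.01 [array([243., 249.]), array([243., 213.])]
0 [array([244., 242.]), array([243., 208.])]
0.011 [array([244., 235.]), array([244., 202.])]
[ 0.52943879 -0.38249545  0.02390145] 0.004708354951970256 0.0 [-0.19276893 -0.18254857 -0.25303777] [ 3.23725662e-04 -5.58664513e+01  2.46229094e+01 -5.21379829e-03
  2.30048618e-04  2.44933528e-05] 6.45
```

View pics/g1c.png

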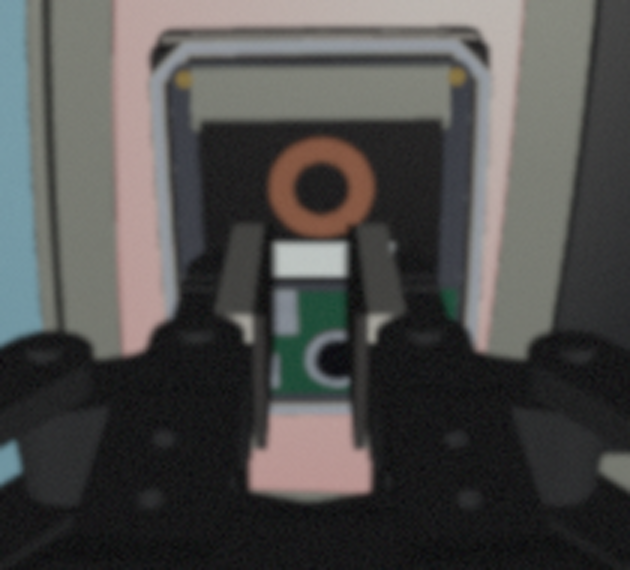

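Run:
```python
from h import *
s=bot.read_state();q=s["orientation"];Rt=R.from_quat([*q[1:],q[0]]); out=[]
for c in("scene","side"):
    im=bot.read_camera(c)[:,:,::-1].copy()
    P=[s["position"]+Rt.apply([0,0,d]) for d in(.011,0,-.03,-.06)]; px=rect_px(c,P); print(c,px.round().tolist())
    u,v=px[2].astype(int); u0,v0=max(0,min(u-40,432)),max(0,min(v-45,304)); cr=cv2.resize(im[v0:v0+80,u0:u0+80],None,fx=5,fy=5,interpolation=2)
    for i,p in enumerate(px): cv2.circle(cr,(int((p[0]-u0+.5)*5),int((p[1]-v0+.5)*5)),3,[(0,0,255),(0,255,0),(255,0,0),(0,255,255)][i],-1)
    out.append(cr)
cv2.imwrite("pics/fix.png",np.hstack(out))
print(s["opening"],s["joint_positions"])
```

```text
scene [[169.0, 303.0], [168.0, 300.0], [167.0, 291.0], [165.0, 283.0]]
side [[384.0, 291.0], [385.0, 287.0], [388.0, 275.0], [391.0, 264.0]]
0.004708354951970256 [-7.22748717e-01  6.37728800e-01  1.05462494e-02  9.42881877e-01
  8.64573810e-05 -7.64730923e-01]
```

View pics/fix.png

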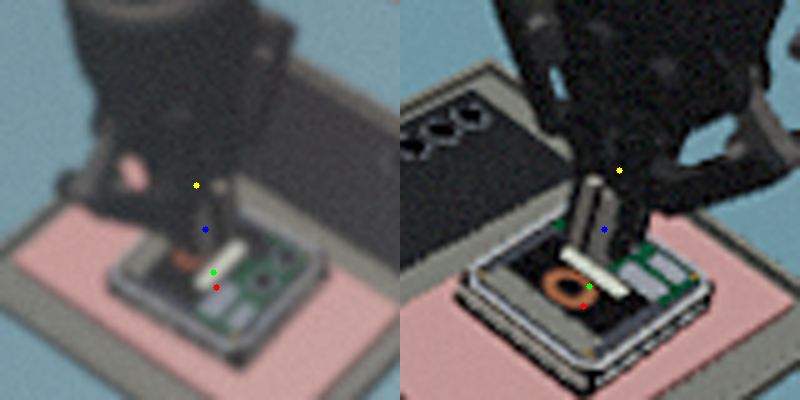

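Emit:
apply_moves --targets '[{"rotation":[0,0,0],"offset":[0,0,-2],"claw":0.76},{"rotation":[0,0,0],"offset":[0,0,0],"claw":0.76},{"rotation":[0,0,0],"offset":[0,0,0],"claw":0.76},{"rotation":[0,0,0],"offset":[0,0,0],"claw":0.76},{"rotation":[0,0,0],"offset":[0,0,0],"claw":0.76}]'

```text
time_s: 7.05
position: [0.5287, -0.3818, 0.0426]
orientation: [-0.0, -0.021, 1.0, 0.001]
wrist_force: [0.3, -0.3, -0.1]
opening: 0.0726
gripper_force: 0.0
```

```bash
python3 look.py near3 .522 -.384; python3 meas.py near3 .522 -.384 .028
python3 - <<'E'
from h import *
out=[cv2.imread("pics/w_near3.png")[:,60:450]]
s=bot.read_state();q=s["orientation"];Rt=R.from_quat([*q[1:],q[0]])
print(s["opening"])
c="side"; im=bot.read_camera(c)[:,:,::-1].copy()
px=rect_px(c,[s["position"]+Rt.apply([0,y*.037,d]) for y in(-1,1) for d in(.011,0,-.03)]); print(px)
u0,v0=345,225; cr=cv2.resize(im[v0:v0+96,u0:u0+96],(384,384),interpolation=2)
for i,p in enumerate(px): cv2.circle(cr,(int((p[0]-u0+.5)*4),int((p[1]-v0+.5)*4)),2,[(0,0,255),(0,255,0),(255,0,0)][i%3],-1)
cv2.imwrite("pics/fix2.png",np.hstack(out+[cr]))
E
```

```text
7.05 [ 0.52869888 -0.38183993  0.04256946] [-4.87513635e-04 -2.10046489e-02  9.99779127e-01  5.13476668e-04]
pad [ 0.524  -0.3832  0.165   0.0845] 0.0
phone [ 0.53   -0.3806  0.0815  0.0633] 2.86
0.07530399924743465
[[401.65002 295.647  ]
 [402.90866 291.47018]
 [406.44397 279.73843]
 [370.54944 272.67142]
 [371.501   268.5852 ]
 [374.1688  257.12915]]
```

View pics/fix2.png

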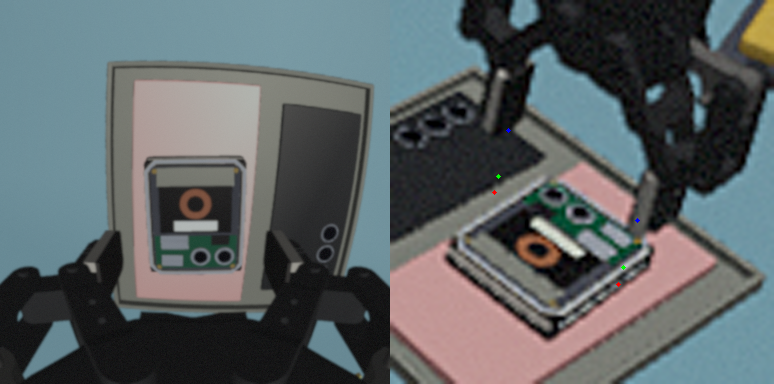

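Emit:
apply_moves --targets '[{"rotation":[0,0,0],"offset":[-0.1,0.1,2],"claw":0.76},{"rotation":[0,0,0],"offset":[0,0,1],"claw":0.76},{"rotation":[0,0,0],"offset":[0,0,0.5],"claw":0.76},{"rotation":[0,0,0],"offset":[0,0,0],"claw":0.76}]'

```text
time_s: 7.55
position: [0.5293, -0.3805, 0.0073]
orientation: [-0.001, -0.021, 1.0, 0.001]
wrist_force: [-0.4, -0.1, -0.1]
opening: 0.0753
gripper_force: 0.0
```

Emit:
apply_moves --targets '[{"rotation":[0,0,0],"offset":[0,0,0.3],"claw":0.76},{"rotation":[0,0,0],"offset":[0,0,0.3],"claw":0.76},{"rotation":[0,0,0],"offset":[0,0,0],"claw":0.76}]'

```text
time_s: 7.85
position: [0.5302, -0.3812, 0.0025]
orientation: [0.0, -0.021, 1.0, 0.0]
wrist_force: [0.5, 0.2, -0.5]
opening: 0.0751
gripper_force: 0.0
```

Emit:
apply_moves --targets '[{"rotation":[0,0,0],"offset":[0,0,0.3],"claw":0.76},{"rotation":[0,0,0],"offset":[0,0,0],"claw":0.76},{"rotation":[0,0,0],"offset":[0,0,0],"claw":0.76}]'

```text
time_s: 8.15
position: [0.5301, -0.3812, -0.0006]
orientation: [-0.0, -0.021, 1.0, 0.0]
wrist_force: [-0.2, -0.0, 0.9]
opening: 0.075
gripper_force: 0.0
```

Emit:
apply_moves --targets '[{"rotation":[0,0,0],"offset":[0,0,0.3],"claw":0.76},{"rotation":[0,0,0],"offset":[0,0,0],"claw":0.76},{"rotation":[0,0,0],"offset":[0,0,0],"claw":0.76}]'

```text
time_s: 8.45
position: [0.53, -0.3811, -0.0037]
orientation: [-0.0, -0.021, 1.0, 0.0]
wrist_force: [-0.9, -0.1, -0.7]
opening: 0.0754
gripper_force: 0.0
```

Emit:
apply_moves --targets '[{"rotation":[0,0,0],"offset":[0,0,0.3],"claw":0.76},{"rotation":[0,0,0],"offset":[0,0,0],"claw":0.76},{"rotation":[0,0,0],"offset":[0,0,0],"claw":0.76}]'

```text
time_s: 8.75
position: [0.53, -0.3811, -0.0067]
orientation: [-0.0, -0.021, 1.0, 0.0]
wrist_force: [-1.3, -0.4, -0.0]
opening: 0.0749
gripper_force: 0.0
```

Run:
```python
from h import *
a=bot.read_camera("wrist")[:,:,::-1][150:320,90:420]
b=bot.read_camera("side")[:,:,::-1][240:310,345:430]
cv2.imwrite("pics/fix3.png",np.hstack([cv2.resize(a,(528,272)),cv2.resize(b,(264,272),interpolation=2)]))
```

```text
(no output)
```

View pics/fix3.png

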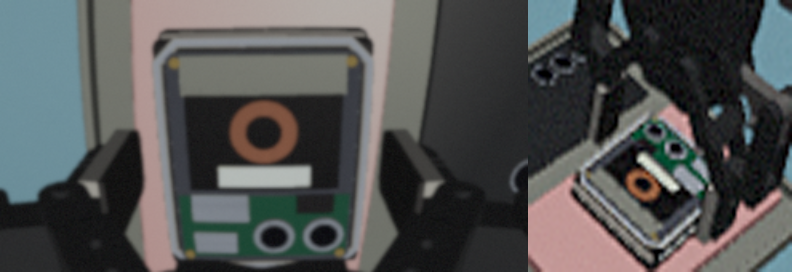

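Emit:
apply_moves --targets '[{"rotation":[0,0,0],"offset":[0,0,0],"claw":0.4},{"rotation":[0,0,0],"offset":[0,0,0],"claw":0.4},{"rotation":[0,0,0],"offset":[0,0,0],"claw":0.3},{"rotation":[0,0,0],"offset":[0,0,0],"claw":0.3}]' --force 30

```text
time_s: 9.25
position: [0.5303, -0.3814, -0.0062]
orientation: [0.0, -0.021, 1.0, -0.0]
wrist_force: [1.0, 0.3, 2.7]
opening: 0.0631
gripper_force: 33.9
```

Emit:
apply_moves --targets '[{"rotation":[0,0,0],"offset":[0,0,-1],"claw":0.2},{"rotation":[0,0,0],"offset":[0,0,-2],"claw":0.2},{"rotation":[0,0,0],"offset":[0,0,-3],"claw":0.2},{"rotation":[0,0,0],"offset":[0,0,0],"claw":0.2}]'

```text
time_s: 9.65
position: [0.5327, -0.3833, 0.0582]
orientation: [0.003, -0.021, 1.0, -0.003]
wrist_force: [0.3, -1.0, -0.4]
opening: 0.0632
gripper_force: 33.6
```

Emit:
apply_moves --targets '[{"rotation":[0,0,0],"offset":[0.2,2.2,0],"claw":0.2},{"rotation":[0,0,0],"offset":[0.4,4.3,0],"claw":0.2},{"rotation":[0,0,0],"offset":[0.4,4.3,0],"claw":0.2},{"rotation":[0,0,0],"offset":[0.4,4.3,0],"claw":0.2},{"rotation":[0,0,0],"offset":[0.4,4.3,0],"claw":0.2},{"rotation":[0,0,0],"offset":[0.4,4.2,0],"claw":0.2},{"rotation":[0,0,0],"offset":[0.1,2.2,0],"claw":0.2},{"rotation":[0,0,-3.6],"offset":[0,0,0],"claw":0.2}]'

```text
time_s: 10.45
position: [0.4943, -0.1207, 0.0527]
orientation: [-0.001, -0.055, 0.998, 0.001]
wrist_force: [-1.7, -0.6, -1.0]
opening: 0.0631
gripper_force: 33.7
```

Emit:
apply_moves --targets '[{"rotation":[0,0,0],"offset":[0,0,2],"claw":0.2},{"rotation":[0,0,0],"offset":[0,0,2],"claw":0.2},{"rotation":[0,0,0],"offset":[0,0,0],"claw":0.2},{"rotation":[0,0,0],"offset":[0,0,0],"claw":0.2}]'

```text
time_s: 10.85
position: [0.4954, -0.1241, 0.0131]
orientation: [-0.001, -0.052, 0.999, 0.0]
wrist_force: [0.5, -0.7, -1.5]
opening: 0.063
gripper_force: 33.9
```

```bash
python3 look.py sp1 .496 -.124; python3 meas.py sp1 .496 -.124 .047
```

```text
10.85 [ 0.49544769 -0.12405951  0.01312462] [-8.70809008e-04 -5.24212108e-02  9.98624581e-01  4.52427638e-04]
pad [ 0.4414 -0.1296  0.088   0.0564] -88.64
phone [ 0.4544 -0.0538  0.1717  0.0833] 69.08
```

Emit:
apply_moves --targets '[{"rotation":[0,0,0],"offset":[0,0,1],"claw":0.2},{"rotation":[0,0,0],"offset":[0,0,0.5],"claw":0.2},{"rotation":[0,0,0],"offset":[0,0,0.3],"claw":0.2},{"rotation":[0,0,0],"offset":[0,0,0],"claw":0.2},{"rotation":[0,0,0],"offset":[0,0,0],"claw":0.2}]'

```text
time_s: 11.4
position: [0.4963, -0.1244, -0.0045]
orientation: [-0.0, -0.052, 0.999, 0.0]
wrist_force: [0.3, 0.6, -1.3]
opening: 0.0631
gripper_force: 33.9
```

Emit:
apply_moves --targets '[{"rotation":[0,0,0],"offset":[0,0,0.2],"claw":0.2},{"rotation":[0,0,0],"offset":[0,0,0],"claw":0.2},{"rotation":[0,0,0],"offset":[0,0,0],"claw":0.2}]'

```text
time_s: 11.7
position: [0.4968, -0.1246, -0.0062]
orientation: [0.0, -0.052, 0.999, -0.0]
wrist_force: [-0.4, 0.1, 0.2]
opening: 0.0628
gripper_force: 34.1
```

Emit:
apply_moves --targets '[{"rotation":[0,0,0],"offset":[0,0,0],"claw":0.76},{"rotation":[0,0,0],"offset":[0,0,0],"claw":0.76},{"rotation":[0,0,0],"offset":[0,0,0],"claw":0.76},{"rotation":[0,0,0],"offset":[0,0,0],"claw":0.76},{"rotation":[0,0,0],"offset":[0,0,-2],"claw":0.76},{"rotation":[0,0,0],"offset":[0,0,-4],"claw":0.76},{"rotation":[0,0,0],"offset":[0,0,-4.5],"claw":1},{"rotation":[0,0,0],"offset":[0,0,0],"claw":1}]'

```text
time_s: 12.5
position: [0.5009, -0.1261, 0.1045]
orientation: [0.005, -0.052, 0.999, -0.002]
wrist_force: [1.2, 0.2, -0.4]
opening: 0.0855
gripper_force: 0.0
```

```bash
python3 look.py sp2 .496 -.124; python3 meas.py sp2 .496 -.124 .028
```

```text
12.5 [ 0.50090258 -0.12614776  0.10454012] [ 0.0051143  -0.0524449   0.99860819 -0.0022507 ]
pad [ 0.496  -0.1243  0.1647  0.085 ] 5.87
phone [ 0.4782 -0.1258  0.1203  0.0667] 2.51
```

```bash
sed -i 's/^    if nm=="phone".*/    if nm=="phone": hull=cv2.morphologyEx(cv2.morphologyEx(cv2.erode(hull,np.ones((13,13)))*((cv2.GaussianBlur(t,(5,5),0).max(2)<114).astype(np.uint8)),cv2.MORPH_CLOSE,np.ones((31,31))),cv2.MORPH_OPEN,np.ones((25,25)))/' meas.py
python3 meas.py far .487 .342 .020;python3 meas.py mid .509 .088 .020;python3 meas.py sp2 .493 -.126 .028;python3 meas.py near .522 -.384 .028;python3 meas.py near2 .522 -.384 .028
```

```text
pad [0.4901 0.3475 0.1647 0.0846] 0.9
phone [0.4834 0.3487 0.1147 0.056 ] 5.83
pad [0.5122 0.0928 0.1654 0.0854] 5.01
phone [0.5125 0.0947 0.1431 0.0615] 2.89
pad [ 0.496  -0.1243  0.1647  0.085 ] 5.87
phone [ 0.4964 -0.1251  0.0789  0.0603] 4.69
pad [ 0.5242 -0.383   0.1625  0.083 ] 0.0
phone [ 0.5302 -0.3809  0.0805  0.0614] 2.33
pad [ 0.5237 -0.3832  0.1645  0.0845] 0.0
phone [ 0.5294 -0.3808  0.0791  0.0596] 2.25
```

Emit:
apply_moves --targets '[{"rotation":[0,0,3.0],"offset":[0,0,0],"claw":1},{"rotation":[0,0,0],"offset":[-0.5,4.3,0],"claw":1},{"rotation":[0,0,0],"offset":[-0.5,4.4,0],"claw":1},{"rotation":[0,0,0],"offset":[-0.5,4.4,0],"claw":1},{"rotation":[0,0,0],"offset":[-0.6,4.4,0],"claw":1},{"rotation":[0,0,0],"offset":[-0.6,4.3,0],"claw":1},{"rotation":[0,0,0],"offset":[0,0,0],"claw":0.76},{"rotation":[0,0,0],"offset":[0,0,0],"claw":0.76}]'

```text
time_s: 13.35
position: [0.5107, 0.0954, 0.0972]
orientation: [-0.001, -0.027, 1.0, -0.0]
wrist_force: [0.3, -0.5, 0.2]
opening: 0.0751
gripper_force: 0.0
```

```bash
python3 look.py mid2 .509 .088; python3 meas.py mid2 .509 .088 .020
```

```text
13.35 [0.51072544 0.09539108 0.09717782] [-1.14579701e-03 -2.74419537e-02  9.99622706e-01 -2.69091491e-04]
pad [0.5124 0.0927 0.1664 0.0863] 5.0
phone [0.5122 0.0948 0.1419 0.0595] 3.19
```

Emit:
apply_moves --targets '[{"rotation":[0,0,0],"offset":[-0.15,-0.05,3],"claw":0.76},{"rotation":[0,0,0],"offset":[0,0,3],"claw":0.76},{"rotation":[0,0,0],"offset":[0,0,2],"claw":0.76},{"rotation":[0,0,0],"offset":[0,0,1],"claw":0.76},{"rotation":[0,0,0],"offset":[0,0,1],"claw":0.76},{"rotation":[0,0,0],"offset":[0,0,0.3],"claw":0.76},{"rotation":[0,0,0],"offset":[0,0,0],"claw":0.76},{"rotation":[0,0,0],"offset":[0,0,0],"claw":0.76}]'

```text
time_s: 14.2
position: [0.5143, 0.0942, -0.0037]
orientation: [0.001, -0.026, 1.0, 0.0]
wrist_force: [-0.7, -0.2, -0.9]
opening: 0.0747
gripper_force: 0.0
```

Emit:
apply_moves --targets '[{"rotation":[0,0,0],"offset":[0,0,0.2],"claw":0.76},{"rotation":[0,0,0],"offset":[0,0,0],"claw":0.76},{"rotation":[0,0,0],"offset":[0,0,0],"claw":0.76}]'

```text
time_s: 14.5
position: [0.5136, 0.0944, -0.0062]
orientation: [0.0, -0.026, 1.0, 0.0]
wrist_force: [-0.1, -0.5, -0.2]
opening: 0.0752
gripper_force: 0.0
```

Emit:
apply_moves --targets '[{"rotation":[0,0,0],"offset":[0,0,0.2],"claw":0.76},{"rotation":[0,0,0],"offset":[0,0,0],"claw":0.76},{"rotation":[0,0,0],"offset":[0,0,0],"claw":0.76}]'

```text
time_s: 14.8
position: [0.5132, 0.0943, -0.0086]
orientation: [-0.0, -0.026, 1.0, 0.0]
wrist_force: [0.6, -0.8, -0.3]
opening: 0.0752
gripper_force: 0.0
```

Emit:
apply_moves --targets '[{"rotation":[0,0,0],"offset":[0,0,0.2],"claw":0.76},{"rotation":[0,0,0],"offset":[0,0,0],"claw":0.76},{"rotation":[0,0,0],"offset":[0,0,0],"claw":0.76}]'

```text
time_s: 15.1
position: [0.5132, 0.0943, -0.0106]
orientation: [-0.0, -0.026, 1.0, 0.0]
wrist_force: [-0.4, -0.0, -0.4]
opening: 0.0751
gripper_force: 0.0
```

Emit:
apply_moves --targets '[{"rotation":[0,0,0],"offset":[0,0,0.2],"claw":0.76},{"rotation":[0,0,0],"offset":[0,0,0],"claw":0.76},{"rotation":[0,0,0],"offset":[0,0,0],"claw":0.76}]'

```text
time_s: 15.4
position: [0.5133, 0.0943, -0.0126]
orientation: [-0.0, -0.026, 1.0, 0.0]
wrist_force: [-0.2, -0.3, -0.5]
opening: 0.0752
gripper_force: 0.0
```

Emit:
apply_moves --targets '[{"rotation":[0,0,0],"offset":[0,0,0.2],"claw":0.76},{"rotation":[0,0,0],"offset":[0,0,0],"claw":0.76},{"rotation":[0,0,0],"offset":[0,0,0],"claw":0.76}]'

```text
time_s: 15.7
position: [0.5133, 0.0943, -0.0146]
orientation: [-0.0, -0.026, 1.0, 0.0]
wrist_force: [-0.3, -0.2, 0.6]
opening: 0.0755
gripper_force: 0.0
```

Run:
```python
from h import *
a=bot.read_camera("wrist")[:,:,::-1][120:320,60:440]
s=bot.read_state(); px=rect_px("side",[s["position"]])[0].astype(int);print(px,s["position"])
b=bot.read_camera("side")[:,:,::-1][px[1]-50:px[1]+30,px[0]-45:px[0]+45]
cv2.imwrite("pics/fix4.png",np.hstack([cv2.resize(a,(494,260)),cv2.resize(b,(292,260),interpolation=2)]))
```

```text
[245 192] [ 0.51335874  0.09428359 -0.01450627]
```

View pics/fix4.png

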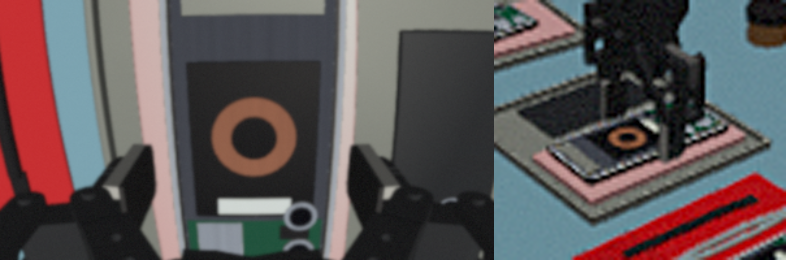

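Emit:
apply_moves --targets '[{"rotation":[0,0,0],"offset":[0,0,0],"claw":0.42},{"rotation":[0,0,0],"offset":[0,0,0],"claw":0.42},{"rotation":[0,0,0],"offset":[0,0,0],"claw":0.42},{"rotation":[0,0,0],"offset":[0,0,0],"claw":0.42}]' --force 20

```text
time_s: 16.2
position: [0.5135, 0.0944, -0.0143]
orientation: [0.0, -0.026, 1.0, 0.0]
wrist_force: [-1.1, 0.8, 1.6]
opening: 0.0632
gripper_force: 22.4
```

Emit:
apply_moves --targets '[{"rotation":[0,0,0],"offset":[0,0,0],"claw":0.2},{"rotation":[0,0,0],"offset":[0,0,0],"claw":0.2},{"rotation":[0,0,0],"offset":[0,0,-0.5],"claw":0.2},{"rotation":[0,0,0],"offset":[0,0,-0.3],"claw":0.2},{"rotation":[0,0,0],"offset":[0,0,0],"claw":0.2},{"rotation":[0,0,0],"offset":[0,0,0],"claw":0.2}]' --force 40

```text
time_s: 16.8
position: [0.5133, 0.0943, -0.0066]
orientation: [-0.0, -0.026, 1.0, 0.0]
wrist_force: [-0.2, 0.3, -1.9]
opening: 0.0624
gripper_force: 44.6
```

```bash
python3 look.py mid3 .509 .088; python3 meas.py mid3 .509 .088 .028
python3 - <<'E'
from h import *
s=bot.read_state(); px=[240,190]
a=cv2.imread("pics/w_mid3.png")[60:320,100:400]
b=bot.read_camera("side")[:,:,::-1][150:215,195:290]
cv2.imwrite("pics/fix5.png",np.hstack([a,cv2.resize(b,(380,260),interpolation=2)]))
E
```

```text
16.8 [ 0.51332584  0.09426869 -0.00658495] [-1.62038010e-05 -2.62401515e-02  9.99655668e-01  2.06871262e-05]
pad [0.4699 0.0891 0.0855 0.0808] -85.1
phone [0.4588 0.0742 0.0325 0.0255] 0.0
```

View pics/fix5.png

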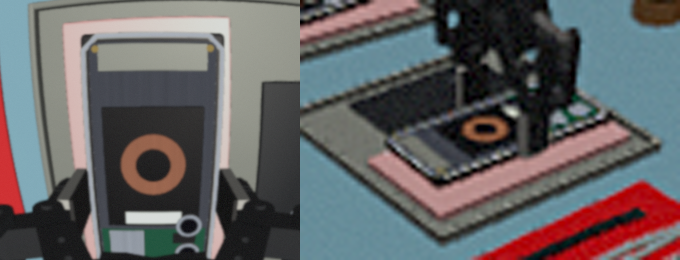

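Emit:
apply_moves --targets '[{"rotation":[0,0,0],"offset":[0,0,-1.5],"claw":0.2},{"rotation":[0,0,0],"offset":[0,0,-2.5],"claw":0.2},{"rotation":[0,0,0],"offset":[0,0,-2],"claw":0.2},{"rotation":[0,0,0],"offset":[0,0,0],"claw":0.2},{"rotation":[0,0,0],"offset":[0.1,-1.7,0],"claw":0.2},{"rotation":[0,0,0],"offset":[0.1,-3,0],"claw":0.2},{"rotation":[0,0,0],"offset":[0.1,-4,0],"claw":0.2},{"rotation":[0,0,0],"offset":[0.1,-4,0],"claw":0.2}]'

```text
time_s: 17.7
position: [0.5152, -0.0336, 0.0521]
orientation: [-0.001, -0.027, 1.0, 0.0]
wrist_force: [0.6, -0.2, -1.2]
opening: 0.0626
gripper_force: 44.6
```

Emit:
apply_moves --targets '[{"rotation":[0,0,0],"offset":[0.1,-4,0],"claw":0.2},{"rotation":[0,0,0],"offset":[0.1,-4,0],"claw":0.2},{"rotation":[0,0,0],"offset":[0.1,-4,0],"claw":0.2},{"rotation":[0,0,0],"offset":[0.1,-4,0],"claw":0.2},{"rotation":[0,0,0],"offset":[0.1,-4,0],"claw":0.2},{"rotation":[0,0,0],"offset":[0.1,-4,0],"claw":0.2},{"rotation":[0,0,0],"offset":[0.1,-4,0],"claw":0.2},{"rotation":[0,0,0],"offset":[0.1,-4,0],"claw":0.2}]'

```text
time_s: 18.5
position: [0.524, -0.3538, 0.0516]
orientation: [-0.001, -0.026, 1.0, 0.001]
wrist_force: [0.7, -1.6, -1.5]
opening: 0.0624
gripper_force: 44.6
```

Emit:
apply_moves --targets '[{"rotation":[0,0,0],"offset":[0.1,-2,0],"claw":0.2},{"rotation":[0,0,0],"offset":[0,-1,0],"claw":0.2},{"rotation":[0,0,3.0],"offset":[0,0,0],"claw":0.2},{"rotation":[0,0,0],"offset":[0,0,1.5],"claw":0.2},{"rotation":[0,0,0],"offset":[0,0,1.5],"claw":0.2},{"rotation":[0,0,0],"offset":[0,0,0],"claw":0.2},{"rotation":[0,0,0],"offset":[0,0,0],"claw":0.2},{"rotation":[0,0,0],"offset":[0,0,0],"claw":0.2}]'

```text
time_s: 19.3
position: [0.5259, -0.3825, 0.024]
orientation: [0.0, -0.0, 1.0, -0.0]
wrist_force: [0.6, -0.0, -1.4]
opening: 0.0626
gripper_force: 44.6
```

Emit:
apply_moves --targets '[{"rotation":[0,0,0],"offset":[0.1,0,1.5],"claw":0.2},{"rotation":[0,0,0],"offset":[0,0,1],"claw":0.2},{"rotation":[0,0,0],"offset":[0,0,0.7],"claw":0.2},{"rotation":[0,0,0],"offset":[0,0,0.5],"claw":0.2},{"rotation":[0,0,0],"offset":[0,0,0],"claw":0.2},{"rotation":[0,0,0],"offset":[0,0,0],"claw":0.2}]'

```text
time_s: 19.9
position: [0.5246, -0.3829, -0.0133]
orientation: [0.0, -0.0, 1.0, -0.0]
wrist_force: [-0.1, 0.9, -1.0]
opening: 0.0628
gripper_force: 44.7
```

Emit:
apply_moves --targets '[{"rotation":[0,0,0],"offset":[0,0,0.1],"claw":0.2},{"rotation":[0,0,0],"offset":[0,0,0],"claw":0.2},{"rotation":[0,0,0],"offset":[0,0,0],"claw":0.76},{"rotation":[0,0,0],"offset":[0,0,0],"claw":0.76},{"rotation":[0,0,0],"offset":[0,0,0],"claw":0.76},{"rotation":[0,0,0],"offset":[0,0,-2],"claw":0.76},{"rotation":[0,0,0],"offset":[0,0,-4.5],"claw":0.76},{"rotation":[0,0,0],"offset":[0,0,-4.5],"claw":0.76}]'

```text
time_s: 20.7
position: [0.5234, -0.3819, 0.0955]
orientation: [-0.001, -0.0, 1.0, 0.001]
wrist_force: [0.4, -0.4, 0.3]
opening: 0.0752
gripper_force: 0.0
```

Emit:
apply_moves --targets '[{"rotation":[0,0,0],"offset":[0,1,0],"claw":0.76},{"rotation":[0,0,0],"offset":[0,0,0],"claw":0.76},{"rotation":[0,0,0],"offset":[0,0,0],"claw":0.76}]'

```text
time_s: 21.0
position: [0.5237, -0.3721, 0.0944]
orientation: [-0.001, -0.0, 1.0, 0.001]
wrist_force: [0.3, 0.5, -0.7]
opening: 0.0751
gripper_force: 0.0
```

```bash
python3 look.py near4 .522 -.384; python3 meas.py near4 .522 -.384 .020
```

```text
21.0 [ 0.52373379 -0.37210839  0.09435153] [-7.58406777e-04 -2.56425967e-04  9.99999511e-01  5.80689165e-04]
pad [ 0.524 -0.383  0.165  0.085] 0.0
phone [ 0.5235 -0.3835  0.1414  0.0593] 0.38
```

Emit:
apply_moves --targets '[{"rotation":[0,0,0],"offset":[0.25,4.5,0],"claw":0.76},{"rotation":[0,0,0],"offset":[0.25,4.5,0],"claw":0.76},{"rotation":[0,0,0],"offset":[0.25,4.5,0],"claw":0.76},{"rotation":[0,0,0],"offset":[0.25,4.5,0],"claw":0.76},{"rotation":[0,0,0],"offset":[0.25,4.5,0],"claw":0.76},{"rotation":[0,0,0],"offset":[0.25,4.5,0],"claw":0.76},{"rotation":[0,0,0],"offset":[0.25,4.5,0],"claw":0.76},{"rotation":[0,0,0],"offset":[0.25,4.5,0],"claw":0.76}]'

```text
time_s: 21.85
position: [0.5028, -0.0111, 0.094]
orientation: [-0.001, 0.0, 1.0, 0.0]
wrist_force: [0.6, 0.5, -0.8]
opening: 0.0753
gripper_force: 0.0
```

Emit:
apply_moves --targets '[{"rotation":[0,0,0],"offset":[0.25,4.5,0],"claw":0.76},{"rotation":[0,0,0],"offset":[0.25,4.5,0],"claw":0.76},{"rotation":[0,0,0],"offset":[0.25,4.5,0],"claw":0.76},{"rotation":[0,0,0],"offset":[0.25,4.5,0],"claw":0.76},{"rotation":[0,0,0],"offset":[0.25,4.5,0],"claw":0.76},{"rotation":[0,0,0],"offset":[0.25,4.5,0],"claw":0.76},{"rotation":[0,0,0],"offset":[0.25,4.5,0],"claw":0.76},{"rotation":[0,0,0],"offset":[0.25,4.5,0],"claw":0.76}]'

```text
time_s: 22.65
position: [0.4831, 0.3483, 0.0937]
orientation: [-0.001, -0.0, 1.0, -0.001]
wrist_force: [1.2, 0.1, 0.0]
opening: 0.0753
gripper_force: 0.0
```

Emit:
apply_moves --targets '[{"rotation":[0,0,-5.9],"offset":[0,0,0],"claw":0.76},{"rotation":[0,0,0],"offset":[0,0,0],"claw":0.76},{"rotation":[0,0,0],"offset":[0,0,0],"claw":0.76}]'

```text
time_s: 22.95
position: [0.4835, 0.3463, 0.0941]
orientation: [-0.001, -0.05, 0.999, -0.001]
wrist_force: [-0.5, -0.4, 0.1]
opening: 0.0753
gripper_force: 0.0
```

```bash
python3 look.py far2 .487 .342; python3 meas.py far2 .487 .342 .020
```

```text
22.95 [0.48351709 0.34627599 0.0941233 ] [-1.19457061e-03 -5.03627963e-02  9.98729984e-01 -7.61874882e-04]
pad [0.4902 0.3476 0.1658 0.0856] 1.08
phone [0.4833 0.349  0.1131 0.0547] 5.51
```

Emit:
apply_moves --targets '[{"rotation":[0,0,0],"offset":[0,0.27,3],"claw":0.76},{"rotation":[0,0,0],"offset":[0,0,3],"claw":0.76},{"rotation":[0,0,0],"offset":[0,0,2],"claw":0.76},{"rotation":[0,0,0],"offset":[0,0,1],"claw":0.76},{"rotation":[0,0,0],"offset":[0,0,1],"claw":0.76},{"rotation":[0,0,0],"offset":[0,0,0.5],"claw":0.76},{"rotation":[0,0,0],"offset":[0,0,0],"claw":0.76},{"rotation":[0,0,0],"offset":[0,0,0],"claw":0.76}]'

```text
time_s: 23.8
position: [0.4847, 0.3503, -0.0087]
orientation: [0.001, -0.051, 0.999, 0.0]
wrist_force: [0.1, 0.2, 1.0]
opening: 0.0752
gripper_force: 0.0
```

Emit:
apply_moves --targets '[{"rotation":[0,0,0],"offset":[0.1,-0.1,0.3],"claw":0.76},{"rotation":[0,0,0],"offset":[0,0,0.1],"claw":0.76},{"rotation":[0,0,0],"offset":[0,0,0],"claw":0.76},{"rotation":[0,0,0],"offset":[0,0,0],"claw":0.3},{"rotation":[0,0,0],"offset":[0,0,0],"claw":0.3},{"rotation":[0,0,0],"offset":[0,0,0],"claw":0.3},{"rotation":[0,0,0],"offset":[0,0,0],"claw":0.3}]' --force 20

```text
time_s: 24.5
position: [0.4833, 0.349, -0.0132]
orientation: [0.0, -0.052, 0.999, 0.0]
wrist_force: [-0.3, 0.0, 2.4]
opening: 0.0573
gripper_force: 22.1
```

Emit:
apply_moves --targets '[{"rotation":[0,0,0],"offset":[0,0,0],"claw":0.1},{"rotation":[0,0,0],"offset":[0,0,0],"claw":0.1},{"rotation":[0,0,0],"offset":[0,0,-0.5],"claw":0.1},{"rotation":[0,0,0],"offset":[0,0,-1.5],"claw":0.1},{"rotation":[0,0,0],"offset":[0,0,-2.5],"claw":0.1},{"rotation":[0,0,0],"offset":[0,0,-1.5],"claw":0.1},{"rotation":[0,0,0],"offset":[0,0,0],"claw":0.1},{"rotation":[0,0,0],"offset":[0,0,0],"claw":0.1}]' --force 40

```text
time_s: 25.3
position: [0.483, 0.3487, 0.0461]
orientation: [-0.0, -0.052, 0.999, -0.0]
wrist_force: [-0.1, 0.4, -1.6]
opening: 0.0563
gripper_force: 43.0
```

Emit:
apply_moves --targets '[{"rotation":[0,0,0.9],"offset":[0,-1.9,0],"claw":0.1},{"rotation":[0,0,0],"offset":[-0.1,-4,0],"claw":0.1},{"rotation":[0,0,0],"offset":[-0.1,-4.5,0],"claw":0.1},{"rotation":[0,0,0],"offset":[-0.1,-4.5,0],"claw":0.1},{"rotation":[0,0,0],"offset":[-0.1,-4.5,0],"claw":0.1},{"rotation":[0,0,0],"offset":[0,-4,0],"claw":0.1},{"rotation":[0,0,0],"offset":[0,-2.4,0],"claw":0.1},{"rotation":[0,0,0],"offset":[0,0,0],"claw":0.1}]'

```text
time_s: 26.1
position: [0.5086, 0.0883, 0.0452]
orientation: [-0.001, -0.041, 0.999, -0.001]
wrist_force: [-0.2, 1.2, -1.0]
opening: 0.0567
gripper_force: 43.0
```

Emit:
apply_moves --targets '[{"rotation":[0,0,0],"offset":[0,0,1.5],"claw":0.1},{"rotation":[0,0,0],"offset":[0,0,1.5],"claw":0.1},{"rotation":[0,0,0],"offset":[0,0,1],"claw":0.1},{"rotation":[0,0,0],"offset":[0,0,0],"claw":0.1},{"rotation":[0,0,0],"offset":[0,0,0],"claw":0.1},{"rotation":[0,0,0],"offset":[0,0,0],"claw":0.1}]'

```text
time_s: 26.7
position: [0.5104, 0.0924, 0.007]
orientation: [0.0, -0.044, 0.999, 0.0]
wrist_force: [0.5, -0.2, -1.5]
opening: 0.0569
gripper_force: 43.0
```

Emit:
apply_moves --targets '[{"rotation":[0,0,0],"offset":[-0.2,0,0.8],"claw":0.1},{"rotation":[0,0,0],"offset":[0,0,0.6],"claw":0.1},{"rotation":[0,0,0],"offset":[0,0,0.5],"claw":0.1},{"rotation":[0,0,0],"offset":[0,0,0],"claw":0.1},{"rotation":[0,0,0],"offset":[0,0,0],"claw":0.1},{"rotation":[0,0,0],"offset":[0,0,0],"claw":0.1}]'

```text
time_s: 27.3
position: [0.5118, 0.0924, -0.0127]
orientation: [-0.0, -0.044, 0.999, 0.0]
wrist_force: [-0.3, 0.5, -0.8]
opening: 0.057
gripper_force: 43.1
```

Emit:
apply_moves --targets '[{"rotation":[0,0,0],"offset":[0,0,0.05],"claw":0.1},{"rotation":[0,0,0],"offset":[0,0,0],"claw":0.76},{"rotation":[0,0,0],"offset":[0,0,0],"claw":0.76},{"rotation":[0,0,0],"offset":[0,0,0],"claw":0.76},{"rotation":[0,0,0],"offset":[0,0,0],"claw":0.76},{"rotation":[0,0,0],"offset":[0,0,-2],"claw":0.76},{"rotation":[0,0,0],"offset":[0,0,-4.5],"claw":0.76},{"rotation":[0,0,0],"offset":[0,0,-4.5],"claw":0.76}]'

```text
time_s: 28.1
position: [0.5106, 0.0923, 0.0974]
orientation: [-0.001, -0.044, 0.999, 0.0]
wrist_force: [1.3, 0.3, 0.9]
opening: 0.0753
gripper_force: 0.0
```

Emit:
apply_moves --targets '[{"rotation":[0,0,0],"offset":[0,0,0],"claw":0.76},{"rotation":[0,0,0],"offset":[0,0,0],"claw":0.76}]'

```text
time_s: 28.3
position: [0.5134, 0.0925, 0.0983]
orientation: [0.002, -0.044, 0.999, 0.0]
wrist_force: [0.1, -0.0, -0.7]
opening: 0.0753
gripper_force: 0.0
```

```bash
python3 look.py mid5 .509 .088; python3 meas.py mid5 .509 .088 .020
```

```text
28.3 [0.51338717 0.092465   0.0983393 ] [ 1.83093523e-03 -4.37084812e-02  9.99042647e-01  7.06612272e-05]
pad [0.5122 0.0927 0.166  0.086 ] 5.04
phone [0.5125 0.092  0.1124 0.0545] 4.4
```

Emit:
apply_moves --targets '[{"rotation":[0,0,0],"offset":[0,-4.3,0],"claw":0.76},{"rotation":[0,0,0],"offset":[0,-4.3,0],"claw":0.76},{"rotation":[0,0,0],"offset":[0,-4.3,0],"claw":0.76},{"rotation":[0,0,0],"offset":[0,-4.4,0],"claw":0.76},{"rotation":[0,0,0],"offset":[-0.3,-4.4,0],"claw":0.76},{"rotation":[0,0,0],"offset":[0,0,0],"claw":0.76},{"rotation":[0,0,0],"offset":[0,0,0],"claw":0.76},{"rotation":[0,0,0],"offset":[0,0,0],"claw":0.76}]'

```text
time_s: 29.15
position: [0.5325, -0.1222, 0.0956]
orientation: [-0.001, -0.044, 0.999, 0.001]
wrist_force: [0.1, 0.7, 0.2]
opening: 0.0755
gripper_force: 0.0
```

```bash
python3 look.py sp3 .493 -.126; python3 meas.py sp3 .493 -.126 .028
```

```text
29.15 [ 0.53250459 -0.12222111  0.09559532] [-1.42184847e-03 -4.40744939e-02  9.99026850e-01  8.77592974e-04]
pad [ 0.4959 -0.1242  0.1648  0.085 ] 5.91
phone [ 0.4979 -0.1249  0.0758  0.0601] 4.76
```

Emit:
apply_moves --targets '[{"rotation":[0,0,0],"offset":[3.6,0,0],"claw":0.76},{"rotation":[0,0,0],"offset":[0,0,3],"claw":0.76},{"rotation":[0,0,0],"offset":[0,0,2],"claw":0.76},{"rotation":[0,0,0],"offset":[0,0,1],"claw":0.76},{"rotation":[0,0,0],"offset":[0,0,0],"claw":0.76},{"rotation":[0,0,0],"offset":[0,0,0],"claw":0.76}]'

```text
time_s: 29.8
position: [0.4984, -0.1262, 0.0374]
orientation: [0.0, -0.044, 0.999, -0.0]
wrist_force: [0.9, -0.7, -0.6]
opening: 0.0753
gripper_force: 0.0
```

Emit:
apply_moves --targets '[{"rotation":[0,0,0],"offset":[0.1,0.1,2],"claw":0.76},{"rotation":[0,0,0],"offset":[0,0,1.5],"claw":0.76},{"rotation":[0,0,0],"offset":[0,0,1],"claw":0.76},{"rotation":[0,0,0],"offset":[0,0,0],"claw":0.76},{"rotation":[0,0,0],"offset":[0,0,0],"claw":0.3},{"rotation":[0,0,0],"offset":[0,0,0],"claw":0.3},{"rotation":[0,0,0],"offset":[0,0,0],"claw":0.3},{"rotation":[0,0,0],"offset":[0,0,0],"claw":0.3}]' --force 30

```text
time_s: 30.6
position: [0.4977, -0.1261, -0.0072]
orientation: [0.001, -0.044, 0.999, -0.0]
wrist_force: [-0.4, -0.3, 3.6]
opening: 0.063
gripper_force: 34.1
```

Emit:
apply_moves --targets '[{"rotation":[0,0,0],"offset":[0,0,-1],"claw":0.2},{"rotation":[0,0,0],"offset":[0,0,-2],"claw":0.2},{"rotation":[0,0,0],"offset":[0,0,-2.5],"claw":0.2},{"rotation":[0,0,2],"offset":[0,0,-1.5],"claw":0.2},{"rotation":[0,0,2],"offset":[0,0,0],"claw":0.2},{"rotation":[0,0,0],"offset":[0,0,0],"claw":0.2},{"rotation":[0,0,0],"offset":[0,2,0],"claw":0.2},{"rotation":[0,0,0],"offset":[0,4,0],"claw":0.2}]' --force 40

```text
time_s: 31.4
position: [0.4962, -0.067, 0.062]
orientation: [0.0, -0.007, 1.0, -0.0]
wrist_force: [0.7, 1.2, -1.6]
opening: 0.0626
gripper_force: 45.7
```

Emit:
apply_moves --targets '[{"rotation":[0,0,0],"offset":[0,4.4,0],"claw":0.2},{"rotation":[0,0,0],"offset":[0,4.4,0],"claw":0.2},{"rotation":[0,0,0],"offset":[0,4.4,0],"claw":0.2},{"rotation":[0,0,0],"offset":[0,4.4,0],"claw":0.2},{"rotation":[0,0,0],"offset":[0,4.4,0],"claw":0.2},{"rotation":[0,0,0],"offset":[0,4.4,0],"claw":0.2},{"rotation":[0,0,0],"offset":[-0.1,4.4,0],"claw":0.2},{"rotation":[0,0,0],"offset":[-0.1,4.4,0],"claw":0.2}]'

```text
time_s: 32.2
position: [0.4906, 0.2877, 0.0616]
orientation: [-0.001, -0.009, 1.0, -0.0]
wrist_force: [0.6, -0.6, -0.6]
opening: 0.0632
gripper_force: 45.7
```

Emit:
apply_moves --targets '[{"rotation":[0,0,0],"offset":[0,4.1,0],"claw":0.2},{"rotation":[0,0,0],"offset":[0,2,0],"claw":0.2},{"rotation":[0,0,0],"offset":[0,0,1.5],"claw":0.2},{"rotation":[0,0,0],"offset":[0,0,1.5],"claw":0.2},{"rotation":[0,0,0],"offset":[0,0,1],"claw":0.2},{"rotation":[0,0,0],"offset":[0,0,0],"claw":0.2},{"rotation":[0,0,0],"offset":[0,0,0],"claw":0.2},{"rotation":[0,0,0],"offset":[0,0,0],"claw":0.2}]'

```text
time_s: 33.0
position: [0.4913, 0.3473, 0.0228]
orientation: [0.001, -0.009, 1.0, 0.0]
wrist_force: [0.7, -0.0, -2.1]
opening: 0.0624
gripper_force: 45.7
```

Lower by 2.9 cm to just above the reference −0.0072, then check.

Emit:
apply_moves --targets '[{"rotation":[0,0,0],"offset":[0,0,1.5],"claw":0.2},{"rotation":[0,0,0],"offset":[0,0,0.8],"claw":0.2},{"rotation":[0,0,0],"offset":[0,0,0.6],"claw":0.2},{"rotation":[0,0,0],"offset":[0,0,0],"claw":0.2},{"rotation":[0,0,0],"offset":[0,0,0],"claw":0.2},{"rotation":[0,0,0],"offset":[0,0,0],"claw":0.2}]'

```text
time_s: 33.6
position: [0.4908, 0.3473, -0.0068]
orientation: [0.0, -0.009, 1.0, 0.0]
wrist_force: [-0.6, 0.1, -1.1]
opening: 0.063
gripper_force: 45.7
```

Emit:
apply_moves --targets '[{"rotation":[0,0,0],"offset":[0,0,0.05],"claw":0.2},{"rotation":[0,0,0],"offset":[0,0,0],"claw":0.76},{"rotation":[0,0,0],"offset":[0,0,0],"claw":0.76},{"rotation":[0,0,0],"offset":[0,0,0],"claw":0.76},{"rotation":[0,0,0],"offset":[0,0,0],"claw":0.76},{"rotation":[0,0,0],"offset":[0,0,-2],"claw":0.76},{"rotation":[0,0,0],"offset":[0,0,-4.5],"claw":0.76},{"rotation":[0,0,0],"offset":[0,0,-4.5],"claw":0.76}]'

```text
time_s: 34.4
position: [0.4894, 0.3465, 0.1027]
orientation: [-0.001, -0.009, 1.0, -0.001]
wrist_force: [1.4, 0.3, -0.0]
opening: 0.0753
gripper_force: 0.0
```

Emit:
apply_moves --targets '[{"rotation":[0,0,0],"offset":[0,0,0],"claw":0.76},{"rotation":[0,0,0],"offset":[0,0,0],"claw":0.76},{"rotation":[0,0,0],"offset":[0,0,0],"claw":0.76}]'

```text
time_s: 34.7
position: [0.4898, 0.3468, 0.1015]
orientation: [-0.001, -0.009, 1.0, -0.0]
wrist_force: [-0.5, -0.0, -0.6]
opening: 0.0754
gripper_force: 0.0
```

```bash
python3 look.py far5 .487 .342; python3 meas.py far5 .487 .342 .028
python3 - <<'E'
from h import *
cv2.imwrite("pics/final.png",bot.read_camera("side")[:,:,::-1])
E
```

```text
34.7 [0.48981786 0.34675682 0.1014583 ] [-7.95910275e-04 -8.80083168e-03  9.99960878e-01 -3.91683092e-04]
pad [0.4902 0.3477 0.1656 0.0854] 0.98
phone [0.4897 0.3469 0.0784 0.0593] 1.08
```

View pics/final.png

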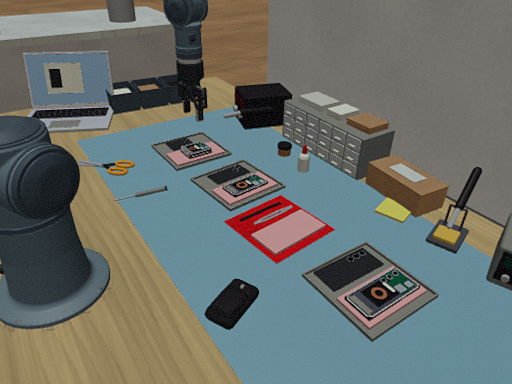

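The picture shows the tall phone in the near tray (about 385,292), the compact phone in the middle tray (245,184), the flip phone in the far tray (197,149), and the spare pad empty.

```bash
python3 -c "
from bench import bot
print(bot.sign_off())"
```

```text
the job is handed in; nothing more can be done
None
```

I handed the job in at about 35 s: each phone lies in the tray with its own back cover, within about 1 mm and 1° of its pad by the wrist camera, after the flip phone was first set aside on the spare pad; the judging result was not returned.

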